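# Release a fixture plate from its bayonet-locked docking base

## Robot

A 7-joint arm with a two-finger parallel gripper is mounted at the origin on a cart in front of the work surface, level with it; the furniture and walls round the work are solid. World frame = base frame: x ahead of the robot, y to its left, z up, the work surface at z = 0. Lengths are in m, angles in rad, forces in N, time in s.
With the tool pointing down it reaches from about 0.425 to 0.875 m from the base axis. Payload 9.9 kg.
Tool frame: the origin (TCP) lies where the fingers leave the gripper's body, on its centre line; the fingertips stand 73 mm ahead of it and the grasp point (between the pads) lies 54 mm ahead of it (tip_extent is the distance from the TCP to the fingertips, in m); x points along the fingers, y is the direction in which the jaws open and shut, and the axes are right-handed (so a half turn about x gives the same grasp; the last joint's range is limited). The gripper opens to 85 mm and grips with 20 to 120 N. Pads are 22 mm wide; open, the fingers measure 114 mm over their backs; the gripper's body (76 mm by 85 mm) begins 54 mm behind the grasp point. The pads swing forward as they close: fully open they stand 13 mm farther back than shut.
Start: joints at [1.257, 0.576, 0.025, 1.437, -0.015, 1.129, -0.057], TCP at [0.154, -0.657, 0.304] pointing down, gripper open.
Joint ranges: [-2.76, 2.76], [-0.34, 2.15], [-1.52, 1.57], [0.19, 2.46], [-1.09, 4.23], [0.17, 1.99], [-2.82, 2.82]. Speed limits (rad/s): [2.22, 2.22, 3.01, 3.01, 3.14, 3.14, 3.14].

## Interface

Orientations are given as a 3x3 rotation matrix whose columns are the frame's x, y, z axes.
In Python, from station import get_obs, camera, camera_params, close_job, tip_extent gives the robot as it stands. The module is installed in compiled form; this text tells all that it offers.
- The arm moves only by the tool drive_tool, never from a script. Its argument "steps" is a list of rows, each a list of 3 entries, a list of its own where there are three numbers: the closure, from 0 (fully open) to 1 (shut), then the shift along the tool's x, y, z in units of 400 mm (1.0 is 400 mm), then the turn about the tool's x in units of pi rad (1.0 is pi rad). A call has 1 to 20 rows; each row is the pose to reach, as a shift and turn from the pose commanded when the call began, along the tool's axes at that moment, turning the shorter way round; what a row does not reach only later rows make up. A row lasts 1/12 s, in which the tool goes at most 41.7 mm and 7.16 degrees, less where a joint would pass 70% of its speed; a pose out of reach is approached as far as the arm can. A call with a number of a shift or a turn outside -1 to 1 is refused whole. A call with a gripper value outside its range is refused whole. The fingers move at their own pace and stop on an object; the grip force is fixed at half the most. Time passes only in rows, so rows that repeat a pose let the fingers close. It gives the time, the measured TCP pose, the force and the opening at its end, in the units of the state.
- get_obs(): the state, without advancing time (a new reading comes with each control period).
- camera(name): name is "scene" or "top" or "wrist"; returns (picture, depth): 384x512x3 uint8, blue, green, red; 384x512 float32, m along the optical axis (not along the pixel's ray), 0 where there is no reading.
- camera_params(name): a dict with "mtx" (3x3 intrinsics, pixels), "position" and "orientation" of the camera in the world. Camera axes: x right, y down, z forward; pixel columns grow to the right and rows downward; lengths in m; the calibration is good to about 2 mm. The wrist camera is an equidistant fisheye: a pixel r from the principal point sees the ray r / f radians off the axis. A picture is of the moment at which its call begins: read the wrist's pose just before it. camera_params takes no time and is no camera call; for the wrist camera it gives the pose at the moment of the call.
- close_job(): hands the job in, once; it reports no verdict.
The state is a dict: "time": time; "joints": joint angles; "joint_velocities": joint speeds; "joint_efforts": joint torques, N m; "tcp_pos": TCP position; "tool_rot": TCP orientation; "contact_force": force on the tool from outside, world axes, zero at the start; "torque": the same for the moment, N m; "gripper_width": opening from 0.0 (shut) to 1.0 (fully open).
Only numpy, scipy, OpenCV 4.12 (cv2) and the standard library are available. Lean on these libraries where they do the work, as an engineer would, in place of code of your own. Each camera call takes 0.05 s, during which the arm holds its last target. There are 200 camera calls.

## Task

Free the fixture plate from its docking base: turn the black lock knob anticlockwise (seen from above) until it reaches its open stop, lift it straight out and put it in the empty half of the parts tray. Then slide the plate forward along its channel until a good part of its front end (about 5 cm) overhangs the open front of the base, grip it there by its two sides and lay it flat on the white pads of the plate stand, centred and lengthwise. Do not let the plate fall on the desk, and leave the other things where they are.

Things in the scene. Friction and masses are not known exactly. Their poses are not given: they have to be found in the camera images.
- dock: docking base fixed to the desk: grey block with steel rails, 175 mm long (x), 81 wide (y), 50 high. Origin on the desk under the bayonet axis, z up; front face (towards the robot) at x = -65 mm, rear face at +110. Along the top a channel 57 mm wide, open at both ends: floor at z = 40 mm between two rails with tops at z = 50, a red tick on each rail at x = 0
- dock_front (a point): middle of the front edge of the channel floor, 40 mm above the desk: the edge over which the plate is slid out; the front face falls straight to the desk below it
- dock_pocket (a point): point on the channel floor (40 mm above the desk) on the channel's middle line, 95 mm behind the bayonet axis and 30 mm behind the seated plate's rear edge: free space where closed fingertips can stand to push the plate's rear edge forward (dock -x). Two small shoulders, at dock x = 66 to 78 mm and 50 mm high, stand between; the gap in their middle is 45 mm wide
- plate_center (a point): centre (half-way up) of the loose fixture plate: bright aluminium, 130 mm long (x), 54 wide (y), 8 thick, about 150 g, 30 mm hole in the middle. It starts seated: axes along the dock's, front end flush with the dock's front face, underside 40 mm above the desk, 1.5 mm play to each rail. The rails cover its sides, the knob pins it. Slid forward by more than 65 mm it tips over the front edge
- knob_grip (a point): grip point on the axis of the loose lock knob: black bar 50 mm long (x), 12 wide (y), 26 high, white line on top. 13 mm below the bar's top; seated, 74 mm above the desk. Below the bar a neck 8 mm high, then a 34 mm steel flange (top 22 mm below this point) resting on the plate. Starts locked, its x turned 15 to 31 degrees anticlockwise from the dock's x
- knob: the same knob; origin at the foot of its steel shaft, 48 mm below the grip point and 22 mm below the plate's top; about 120 g. Two lugs along its x hold it down until the bar lies straight across the channel, pointing at the red ticks (90 degrees from the dock's x), where it meets a hard stop; weak spring plungers (under 0.15 N m) drag on the lugs in the second half of the turn. Then it lifts out, 25 mm to be clear
- parts_tray: black parts tray fixed to the desk, 142 mm (its x) by 210 mm (its y), rim 28 mm high. Origin under its centre, z up. Divider 14 mm high along its x through the middle. The half at +y holds a brass flange and a small steel gear, the half at -y is empty
- tray_empty (a point): centre of the floor of the tray's empty half, 2 mm above the desk; the empty half measures 126 mm (tray x) by 97 mm (tray y) inside
- stand: plate stand fixed to the desk: aluminium foot 100 mm long (its x), 36 mm wide (its y), with two uprights at x = -38 and +38 mm that carry white pads, each 16 mm (x) by 38 mm (y), tops 36 mm above the desk. Origin under its centre, z up. Narrower than the plate, so that fingers which hold the plate by its sides pass beside it
- stand_top (a point): centre of the stand at the level of the pads' tops, 36 mm above the desk; axes as the stand's
- plate: the fixture plate itself; origin at the centre of its underside, axes as for point plate_center
- sample_flange: bystander: brass flange, 40 mm diameter, 16 mm high, lying in the tray's +y half; origin under its centre
- sample_gear: bystander: small steel gear, 29 mm diameter, 13 mm high, lying in the tray's +y half; origin under its centre
- hex_key: bystander: black hexagon key, 94 mm long, on the desk; origin under its centre
- loupe: bystander: folding loupe, 84 mm long, on the desk; origin under its centre
There are look-alikes about, which are no part of the job. Leave any blue or orange look-alike of the knob alone.

How it is judged:
On the way, in this order (a step that is already met when the one before it is completed fails the run):
1. the knob is turned to its open stop (grip bar straight across the channel, within 8 degrees) while still seated (angle between the x axis of knob_grip and the y axis of dock, either way round below 0.14 rad and z of knob_grip in the frame of dock below 0.08 m and horizontal distance between knob_grip and dock below 0.01 m), for 0.05 s.
2. the knob is lifted clear out of the plate (25 mm up) (z of knob_grip in the frame of dock above 0.098 m), for 0.05 s.
3. the knob lies released in the empty half of the tray (x of knob_grip in the frame of parts_tray between -0.063 and 0.063 m and y of knob_grip in the frame of parts_tray between -0.098 and 0 m and z of knob_grip in the frame of parts_tray between 0 and 0.056 m and contact force between the fingers and knob below 0.1 N), for 0.1 s.
4. the plate is slid 35 to 65 mm forward, so that its front end overhangs the front of the dock, lying flat in the channel (x of plate_center in the frame of dock between -0.065 and -0.035 m and z of plate_center in the frame of dock between 0.041 and 0.047 m and angle between plate_center's own z axis and vertical below 0.06 rad), for 0.2 s.
5. the plate is lifted clear of the dock (height (world z) of plate_center above 0.06 m), for 0.05 s.
At the end, for the whole second after the job is handed in: The plate lies flat (within 3 degrees) and at rest on the pads of the stand, its centre within 18 mm of the stand's centre and its length along the stand's within 10 degrees, either way round; the knob lies at rest in the empty half of the tray, upright or on its side (horizontal distance between plate_center and stand_top below 0.018 m and angle between the x axis of plate_center and the x axis of stand, either way round below 0.18 rad and z of plate_center in the frame of stand_top between 0.001 and 0.007 m and angle between plate_center's own z axis and vertical below 0.06 rad and linear speed of each of plate, knob below 0.02 m/s and angular speed of each of plate, knob below 0.2 rad/s and x of knob_grip in the frame of parts_tray between -0.063 and 0.063 m and y of knob_grip in the frame of parts_tray between -0.098 and 0 m and z of knob_grip in the frame of parts_tray between 0 and 0.056 m); the robot touches nothing.
It fails at once if the plate falls or is tipped to the desk (height (world z) of plate_center below 0.03 m).
It fails at once if a bystander (flange, gear, hexagon key, loupe) is moved more than 30 mm (distance of any of sample_flange, sample_gear, hex_key, loupe from where it was at the start of the episode above 0.03 m).
It also fails if it takes over 58 s, if anything falls off the work surface, if the arm or the gripper's body presses on something with over 40 N, if the wrist force passes 120 N, or if a joint passes its speed limit or range.

## Working session

There is one attempt and no reset: what is moved stays moved. The work goes in short steps, Python scripts to look and compute and a tool call to move; the robot and the scene stay as the last step left them, time stands still between calls to the robot, and variables do not carry over. Pictures are saved under pics/ and viewed, about 8 in all and at most 12, crops included, and the job is handed in when it is done.

Besides the shell and the picture viewer there is one more tool, called after "Request:" as name(argument=value, ...) on one line, values as JSON. drive_tool: Moves the arm, as the interface text tells. Shifts and turns lie within -1 to 1; 1 stands for 400 mm of shift or pi rad of turn. Its arguments: {"type":"object","properties":{"steps":{"type":"array"}},"required":["steps"]}

```bash
mkdir -p pics; ls
cat > h.py <<'E'
import numpy as np, cv2
from station import *
def ray(name,u,v,P=None):
    P=P or camera_params(name);K=np.array(P['mtx']);R=np.array(P['orientation']);o=np.array(P['position'])
    x=(u-K[0,2])/K[0,0];y=(v-K[1,2])/K[1,1]
    if name=='wrist':
        r=np.hypot(x,y);d=np.array([x/r*np.sin(r),y/r*np.sin(r),np.cos(r)]) if r>0 else np.array([0,0,1.])
    else: d=np.array([x,y,1.])
    return o,R@d
def onz(name,u,v,z,P=None):
    o,d=ray(name,u,v,P);return o+d*(z-o[2])/d[2]
def cloud(name,D,P=None):
    P=P or camera_params(name);K=np.array(P['mtx']);h,w=D.shape
    u,v=np.meshgrid(np.arange(w),np.arange(h))
    c=np.stack([(u-K[0,2])/K[0,0]*D,(v-K[1,2])/K[1,1]*D,D],-1)
    return c@np.array(P['orientation']).T+np.array(P['position'])
E
python3 - <<'E'
from h import *
o=get_obs();print({k:np.round(v,3).tolist() for k,v in o.items()},tip_extent)
for n in ('scene','top'):
    p,d=camera(n);cv2.imwrite(f'pics/{n}0.png',p);np.save(n+'0.npy',d)
    P=camera_params(n);print(n,np.round(P['mtx'],1).tolist(),np.round(P['position'],3),np.round(P['orientation'],3).tolist())
a=cv2.imread('pics/top0.png');cv2.imwrite('pics/top0b.png',cv2.resize(a,(800,600)))
E
```

```text
pics
{'time': 0.0, 'joints': [1.257, 0.577, 0.025, 1.438, -0.015, 1.129, -0.057], 'joint_velocities': [-0.001, -0.002, 0.0, 0.0, -0.0, 0.0, 0.001], 'joint_efforts': [0.002, -76.576, 2.251, -28.596, 0.016, 0.013, 0.0], 'tcp_pos': [0.154, -0.657, 0.303], 'tool_rot': [[-0.0, 0.228, -0.974], [0.002, -0.974, -0.228], [-1.0, -0.002, 0.0]], 'contact_force': [-0.809, -0.469, 0.366], 'torque': [0.004, 0.022, 0.017], 'gripper_width': 1.003} 0.0726
scene [[353.6, 0.0, 256.0], [0.0, 353.6, 196.5], [0.0, 0.0, 1.0]] [0.021 0.592 0.542] [[-0.766, -0.321, 0.557], [-0.643, 0.37, -0.671], [0.01, -0.872, -0.489]]
top [[484.2, 0.0, 263.6], [0.0, 484.2, 192.0], [0.0, 0.0, 1.0]] [ 0.309 -0.015  1.26 ] [[-0.013, -0.981, 0.194], [-1.0, 0.014, 0.001], [-0.004, -0.194, -0.981]]
```

View pics/top0b.png

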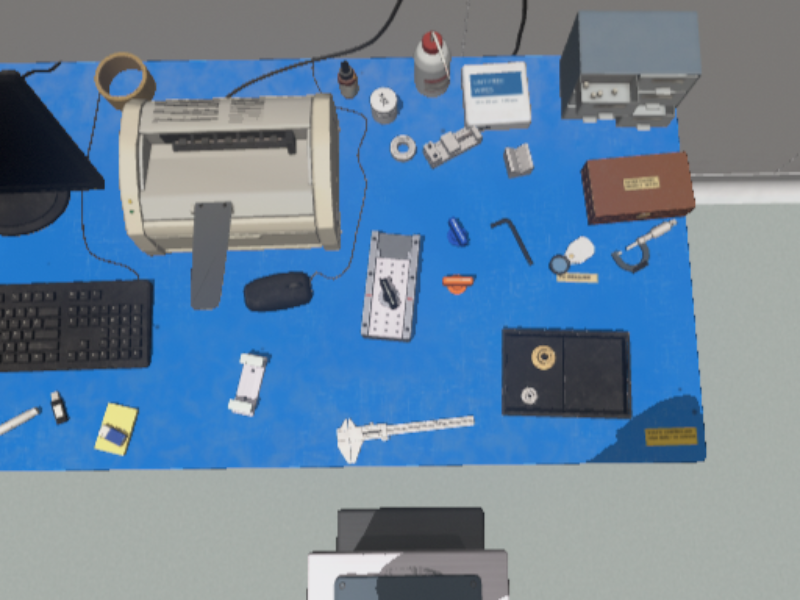

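View pics/scene0.png

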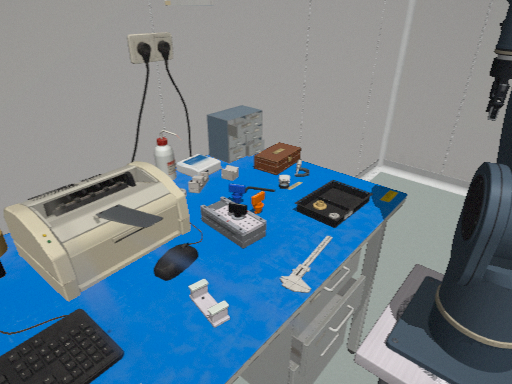

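The top view (800x600) shows these candidates for the knob:
- Black bar on the plate at (390,293). This one matches the description.
- Blue look-alike at (458,232), on the desk.
- Orange look-alike at (458,283), on the desk.

The dock is at about (391,285), the stand at (248,383), and the tray at (567,371) with its empty half on the right. Next I measure them.

Run:
```python
from h import *
s=1.5625
a=cv2.imread('pics/top0.png');D=np.load('top0.npy');C=cloud('top',D)
print('desk z', np.median(C[250:270,250:280,2]))
def reg(box,zlo,zhi,name,C=C):
    x0,y0,x1,y1=[int(t/s) for t in box]
    m=np.zeros(C.shape[:2],bool);m[y0:y1,x0:x1]=1
    m&=(C[...,2]>zlo)&(C[...,2]<zhi)
    p=C[m];r=cv2.minAreaRect(p[:,:2].astype(np.float32)*1000)
    print(name,len(p),'z',np.percentile(p[:,2],[5,50,95]).round(4),'rect',np.round(r[0],1),np.round(r[1],1),round(r[2],1));return p
reg((350,220,432,350),.025,.062,'dock')
reg((350,220,432,350),.044,.060,'rails')
reg((350,220,432,350),.067,.1,'knob')
reg((220,340,280,425),.025,.05,'pads')
reg((490,320,640,425),.02,.04,'tray rim')
S=np.load('scene0.npy');
Cs=cloud('scene',S)
def reg2(c,rad,zlo,zhi,name):
    m=(np.linalg.norm(Cs[...,:2]-np.array(c),axis=-1)<rad)&(Cs[...,2]>zlo)&(Cs[...,2]<zhi)&(S>0)
    p=Cs[m]; 
    if len(p)<5: print(name,len(p));return
    r=cv2.minAreaRect(p[:,:2].astype(np.float32)*1000)
    print('scene',name,len(p),'z',np.percentile(p[:,2],[5,50,95]).round(4),np.round(r[0],1),np.round(r[1],1),round(r[2],1))
import sys
for n,b,zl,zh,rad in [('dock',(350,220,432,350),.025,.062,.13),('knob',(350,220,432,350),.067,.1,.05),('pads',(220,340,280,425),.025,.05,.09),('rim',(490,320,640,425),.02,.04,.16)]:
    x0,y0,x1,y1=[int(t/s) for t in b];q=C[y0:y1,x0:x1].reshape(-1,3);q=q[(q[:,2]>zl)&(q[:,2]<zh)]
    reg2(q[:,:2].mean(0),rad,zl,zh,n)
crop=a[135:225,220:320];cv2.imwrite('pics/crop.png',cv2.resize(crop,None,fx=7,fy=6.5,interpolation=cv2.INTER_CUBIC))
```

```text
desk z -0.0005294571303942064
dock 2023 z [0.0374 0.0474 0.0527] rect [578.7  22.5] [ 81.3 176.4] 83.7
rails 1541 z [0.0447 0.0485 0.053 ] rect [578.7  22.7] [ 81.1 176. ] 83.8
knob 101 z [0.0778 0.0845 0.089 ] rect [555.5  25. ] [48.7 12.1] 21.7
pads 193 z [0.0307 0.0355 0.0395] rect [420.6 258.4] [37.5 91.5] 77.8
tray rim 877 z [0.0219 0.0268 0.0312] rect [ 430.3 -262.2] [210.3 142.6] 87.6
scene dock 1595 z [0.0281 0.0461 0.0548] [582.4   5.7] [196.9 207.4] 17.6
scene knob 148 z [0.068  0.0784 0.0849] [550.3  24.9] [48.8 16.4] 24.3
scene pads 321 z [0.0262 0.0341 0.0359] [416.7 259.2] [38.1 92.7] 77.6
scene rim 409 z [0.0207 0.0259 0.0279] [ 425.5 -263.6] [216.4 143.9] 87.1
```

View pics/crop.png

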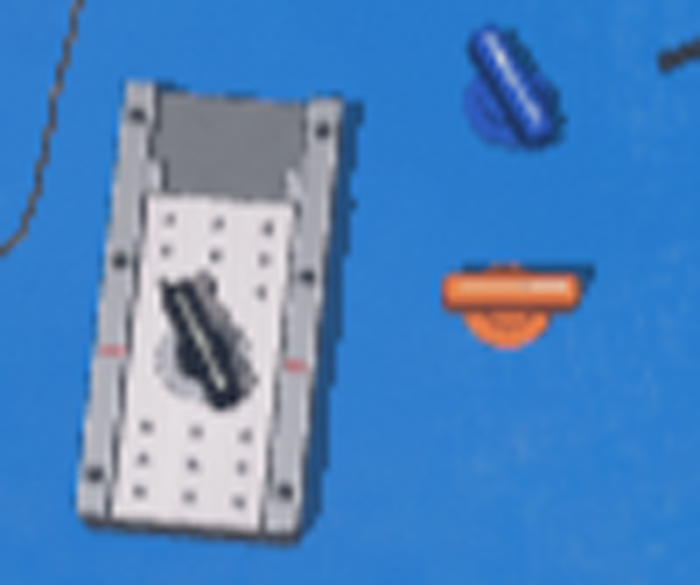

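The crop confirms the choice: the black bar with a white line sits on the plate between the red ticks, while blue and orange lie on the desk beside the dock. The sizes and heights match the text. Dock yaw is −6.3° with its origin at (556,25) mm, and the knob sits 28° from the dock's x, within 15–31°. I move over the knob in two hops.

Request:
drive_tool(steps=[[0, [0, -0.7, -0.68], 0], [0, [0, -0.7, -0.68], 0], [0, [0, -0.7, -0.68], 0], [0, [0, -0.7, -0.68], 0], [0, [0, -0.7, -0.68], 0], [0, [0, -0.7, -0.68], 0], [0, [0, -0.7, -0.68], 0], [0, [0, -0.7, -0.68], 0], [0, [0, -0.7, -0.68], 0], [0, [0, -0.7, -0.68], 0], [0, [0, -0.7, -0.68], 0]])

```text
time: 1.02
tcp_pos: [0.3573, -0.3185, 0.3039]
tool_rot: [[0.001, 0.235, -0.972], [0.002, -0.972, -0.235], [-1.0, -0.001, -0.001]]
contact_force: [-0.2, -0.1, 0.1]
gripper_width: 0.999
```

```bash
cat >> h.py <<'E'
def go(p,yaw):
    "shift+turn (units) to bring TCP to p, tool y to world yaw (deg)"
    o=get_obs();R=np.array(o['tool_rot']);d=R.T@(np.array(p)-o['tcp_pos'])
    y=np.degrees(np.arctan2(R[1,1],R[0,1]));t=-((yaw-y+180)%360-180)
    print('t',round(o['time'],2),'tcp',np.round(o['tcp_pos'],4),'yaw',round(y,2),'w',round(o['gripper_width'],3),'F',np.round(o['contact_force'],1),
      '| shift',np.round(d/.4,4),'turn',round(t/180,4),'rows',round(np.linalg.norm(d)/.0417,1),round(abs(t)/7.16,1))
E
python3 -c "
from h import *
go([.556,.025,.25],-68.3)"
```

```text
t 1.02 tcp [ 0.3573 -0.3185  0.3039] yaw -76.43 w 0.999 F [-0.2 -0.1  0.1] | shift [ 0.1365 -0.7181 -0.6843] turn -0.0452 rows 9.6 1.1
```

Request:
drive_tool(steps=[[0, [0.1, -0.718, -0.684], -0.045], [0, [0.1, -0.718, -0.684], -0.045], [0, [0.1, -0.718, -0.684], -0.045], [0, [0.1, -0.718, -0.684], -0.045], [0, [0.1, -0.718, -0.684], -0.045], [0, [0.1, -0.718, -0.684], -0.045], [0, [0.1, -0.718, -0.684], -0.045], [0, [0.1, -0.718, -0.684], -0.045], [0, [0.1, -0.718, -0.684], -0.045], [0, [0.1, -0.718, -0.684], -0.045], [0, [0.1, -0.718, -0.684], -0.045], [0, [0.1, -0.718, -0.684], -0.045], [0, [0.1, -0.718, -0.684], -0.045]])

```text
time: 2.1
tcp_pos: [0.5554, 0.0177, 0.2635]
tool_rot: [[-0.001, 0.361, -0.932], [-0.001, -0.932, -0.361], [-1.0, 0.001, 0.001]]
contact_force: [-0.2, -0.7, 0.5]
gripper_width: 1.003
```

Run:
```python
from h import *
go([.556,.025,.132],-68.3)
P=camera_params('wrist');p,d=camera('wrist');cv2.imwrite('pics/w1.png',p);np.save('w1.npy',d);import pickle;pickle.dump(P,open('w1.pkl','wb'))
print(np.round(P['mtx'],1).tolist(),np.round(P['position'],3),np.round(P['orientation'],3).tolist())
```

```text
t 2.1 tcp [0.5554 0.0177 0.2635] yaw -68.81 w 1.003 F [-0.2 -0.7  0.5] | shift [ 0.3287 -0.0166 -0.0083] turn -0.0028 rows 3.2 0.1
[[297.3, 0.0, 251.7], [0.0, 297.3, 192.2], [0.0, 0.0, 1.0]] [0.629 0.045 0.333] [[0.362, -0.887, -0.288], [-0.932, -0.344, -0.112], [0.0, 0.309, -0.951]]
```

View pics/w1.png

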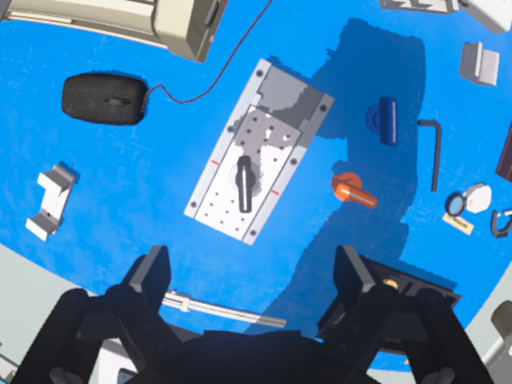

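The wrist view shows the black knob at (246,185), the red ticks at (214,162) and (275,192), the orange and blue look-alikes off to the right, and the stand at (52,200). I cross-check the positions by casting rays from this view against the top view.

Run:
```python
from h import *
import pickle
P=pickle.load(open('w1.pkl','rb'));a=cv2.imread('pics/w1.png').astype(int);t=cv2.imread('pics/top0.png').astype(int)
def cents(m,amin=2):
    n,l,s,c=cv2.connectedComponentsWithStats(m.astype(np.uint8));return [(c[i],s[i,4],l==i) for i in range(1,n) if s[i,4]>=amin]
def box(sh,x0,y0,x1,y1):
    m=np.zeros(sh[:2],bool);m[y0:y1,x0:x1]=1;return m
def tri(u1,P1,n1,u2,n2):
    o1,d1=ray(n1,*u1,P1);o2,d2=ray(n2,*u2);A=np.stack([d1,-d2],1);k=np.linalg.lstsq(A,o2-o1,rcond=None)[0]
    p,q=o1+k[0]*d1,o2+k[1]*d2;return (p+q)/2,np.linalg.norm(p-q)
red=lambda a:(a[...,2]>a[...,1]+50)&(a[...,2]>a[...,0]+50)
for c,n,_ in cents(red(a)&box(a.shape,195,140,295,210)): print('wrist tick',c.round(1),n,onz('wrist',*c,.05,P).round(4))
for c,n,_ in cents(red(t)&box(t.shape,225,170,275,205)): print('top tick',c.round(1),n,onz('top',*c,.05).round(4))
# knob: dark bar
def line(m,f,z):
    v,u=np.nonzero(m);q=np.array([f(x,y,z) for x,y in zip(u,v)])[:,:2]*1000
    r=cv2.minAreaRect(q.astype(np.float32));return np.round(r[0],1),np.round(r[1],1),round(r[2],1),(u.mean().round(1),v.mean().round(1)),len(u)
m=(a.max(-1)<60)&box(a.shape,225,145,270,225)
g=max(cents(m),key=lambda x:x[1])[2];print('knob dark wrist',line(g,lambda x,y,z:onz('wrist',x,y,z,P),.087))
m=(t.max(-1)<70)&box(t.shape,235,170,265,205)
g2=max(cents(m),key=lambda x:x[1])[2];print('knob dark top',line(g2,lambda x,y,z:onz('top',x,y,z),.087))
# stand pads white
res={}
for n,im,b,PP in [('wrist',a,(20,150,90,250),P),('top',t,(140,215,180,272),None)]:
    m=(im.min(-1)>200)&box(im.shape,*b);cs=sorted(cents(m,15),key=lambda x:-x[1])[:4]
    print(n,[(c.round(1),k,onz(n,*c,.036,PP).round(4)) for c,k,_ in cs])
# wrist cloud dock via depth (fisheye: z along axis)
D=np.load('w1.npy');K=np.array(P['mtx']);h,w=D.shape;u,v=np.meshgrid(np.arange(w),np.arange(h));x=(u-K[0,2])/K[0,0];y=(v-K[1,2])/K[1,1];r=np.hypot(x,y)+1e-9
C=np.stack([x/r*np.tan(r)*D,y/r*np.tan(r)*D,D],-1)@np.array(P['orientation']).T+P['position']
for n,b,zl,zh in [('rails',(180,50,340,250),.045,.06),('knob',(180,50,340,250),.08,.1),('pads',(20,150,90,250),.03,.05)]:
    q=C[box(a.shape,*b)&(C[...,2]>zl)&(C[...,2]<zh)&(D>0)];R=cv2.minAreaRect(q[:,:2].astype(np.float32)*1000);print(n,len(q),np.median(q[:,2]).round(4),np.round(R[0],1),np.round(R[1],1),round(R[2],1))
```

```text
wrist tick [215.  162.2] 14 [0.5595 0.0565 0.05  ]
wrist tick [275.1 192.1] 16 [ 0.5524 -0.01    0.05  ]Traceback (most recent call last):
  File "<stdin>", line 19, in <module>
ValueError: max() iterable argument is empty
```

Run:
```python
from h import *
import pickle
P=pickle.load(open('w1.pkl','rb'));a=cv2.imread('pics/w1.png').astype(int);t=cv2.imread('pics/top0.png').astype(int)
def box(sh,x0,y0,x1,y1):
    m=np.zeros(sh[:2],bool);m[y0:y1,x0:x1]=1;return m
red=lambda a:(a[...,2]>a[...,1]+25)&(a[...,2]>a[...,0]+25)
def blobs(m,k):
    n,l,s,c=cv2.connectedComponentsWithStats(m.astype(np.uint8),connectivity=8);i=sorted(range(1,n),key=lambda i:-s[i,4])[:k];return [(c[j],s[j,4]) for j in i]
print('top ticks',[(c.round(1),n,onz('top',*c,.05).round(4)) for c,n in blobs(red(t)&box(t.shape,225,170,275,205),3)])
for n,im,b,PP in [('wrist',a,(20,150,90,250),P),('top',t,(140,215,180,272),None)]:
    print(n,[(c.round(1),k,onz(n,*c,.036,PP).round(4)) for c,k in blobs((im.min(-1)>215)&box(im.shape,*b),3)])
D=np.load('w1.npy');K=np.array(P['mtx']);h,w=D.shape;u,v=np.meshgrid(np.arange(w),np.arange(h));x=(u-K[0,2])/K[0,0];y=(v-K[1,2])/K[1,1];r=np.hypot(x,y)+1e-9
C=np.stack([x/r*np.tan(r)*D,y/r*np.tan(r)*D,D],-1)@np.array(P['orientation']).T+P['position']
for n,b,zl,zh in [('rails',(180,50,340,250),.045,.06),('knob',(180,50,340,250),.08,.1),('pads',(20,150,90,250),.03,.05)]:
    q=C[box(a.shape,*b)&(C[...,2]>zl)&(C[...,2]<zh)&(D>0)];R=cv2.minAreaRect(q[:,:2].astype(np.float32)*1000);print(n,len(q),np.median(q[:,2]).round(4),np.round(R[0],1),np.round(R[1],1),round(R[2],1))
```

```text
top ticks [(array([236. , 188.5]), np.int32(6), array([0.5586, 0.0572, 0.05  ])), (array([261.8, 190.8]), np.int32(4), array([ 0.5518, -0.0085,  0.05  ]))]
wrist [(array([ 52. , 196.3]), np.int32(689), array([0.4442, 0.2409, 0.036 ])), (array([ 35.9, 229.3]), np.int32(181), array([0.3838, 0.2647, 0.036 ])), (array([ 53., 232.]), np.int32(1), array([0.3934, 0.2343, 0.036 ]))]
top [(array([159.8, 240.8]), np.int32(289), array([0.4291, 0.251 , 0.036 ])), (array([153.4, 260.1]), np.int32(80), array([0.3808, 0.2658, 0.036 ]))]
rails 10385 0.0483 [584.7  16.5] [198.1 159.6] 19.6
knob 730 0.0851 [597.2  54.9] [151.6  21.7] 36.9
pads 573 0.0352 [420.3 256.9] [38.2 93.3] 77.4
```

The two views agree. Dock origin is about (556,24.5) mm with yaw −6.2°, and the stand is at (420.5,257.5) with yaw −12.4° and pads 35 mm up. I descend, grip the knob and let the fingers close.

Request:
drive_tool(steps=[[0, [0.2, -0.0165, -0.008], -0.003], [0, [0.328, -0.0165, -0.008], -0.003], [0, [0.328, -0.0165, -0.008], -0.003], [0, [0.328, -0.0165, -0.008], -0.003], [0, [0.328, -0.0165, -0.008], -0.003], [0, [0.328, -0.0165, -0.008], -0.003], [1, [0.328, -0.0165, -0.008], -0.003], [1, [0.328, -0.0165, -0.008], -0.003], [1, [0.328, -0.0165, -0.008], -0.003], [1, [0.328, -0.0165, -0.008], -0.003], [1, [0.328, -0.0165, -0.008], -0.003], [1, [0.328, -0.0165, -0.008], -0.003], [1, [0.328, -0.0165, -0.008], -0.003], [1, [0.328, -0.0165, -0.008], -0.003]])

```text
time: 3.32
tcp_pos: [0.557, 0.0264, 0.1335]
tool_rot: [[0.002, 0.371, -0.929], [-0.0, -0.929, -0.371], [-1.0, 0.001, -0.001]]
contact_force: [-0.9, -0.9, 8.2]
gripper_width: 0.13
```

```bash
python3 -c "
from h import *
go([.556,.0245,.132],-5.2);print(get_obs()['torque'])"
```

```text
t 3.32 tcp [0.557  0.0264 0.1335] yaw -68.21 w 0.13 F [-0.9 -0.9  8.2] | shift [0.0039 0.0034 0.004 ] turn -0.3501 rows 0.1 8.8
[-0.25621656  0.14127718 -0.02111726]
```

Request:
drive_tool(steps=[[1, [0, 0, 0], -0.04], [1, [0, 0, 0], -0.08], [1, [0, 0, 0], -0.11], [1, [0, 0, 0], -0.14], [1, [0, 0, 0], -0.17], [1, [0, 0, 0], -0.2], [1, [0, 0, 0], -0.23], [1, [0, 0, 0], -0.26], [1, [0, 0, 0], -0.29], [1, [0, 0, 0], -0.31], [1, [0, 0, 0], -0.33], [1, [0, 0, 0], -0.345], [1, [0, 0, 0], -0.355], [1, [0, 0, 0], -0.355], [1, [0, 0, 0], -0.355]])

```text
time: 4.57
tcp_pos: [0.5558, 0.0258, 0.1335]
tool_rot: [[-0.001, 0.997, -0.075], [-0.002, -0.075, -0.997], [-1.0, -0.001, 0.002]]
contact_force: [-4.5, -2.5, 13.6]
gripper_width: 0.131
```

Run:
```python
from h import *
go([.556,.0245,.182],-6.2);print(get_obs()['torque'])
p,d=camera('wrist');cv2.imwrite('pics/w2.png',p)
```

```text
t 4.57 tcp [0.5558 0.0258 0.1335] yaw -4.33 w 0.131 F [-4.5 -2.5 13.6] | shift [-0.1213  0.0006  0.0035] turn 0.0104 rows 1.2 0.3
[-0.62129443  1.2333004  -0.0750566 ]
```

View pics/w2.png

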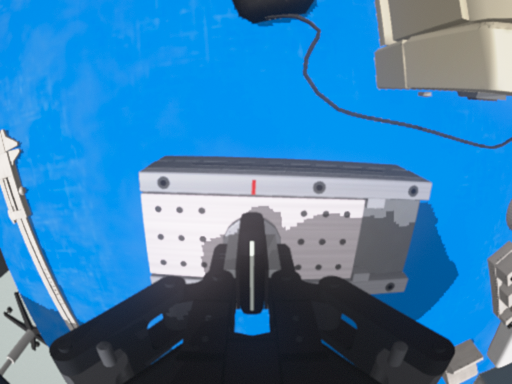

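The bar now points straight at the red tick (253,187), with its white line at (252,275). The twist torque is still small, so I turn 3° more to feel the stop.

Request:
drive_tool(steps=[[1, [0, 0, 0], -0.008], [1, [0, 0, 0], -0.016], [1, [0, 0, 0], -0.016]])

```text
time: 4.87
tcp_pos: [0.5557, 0.0258, 0.1335]
tool_rot: [[-0.001, 1.0, -0.025], [-0.002, -0.025, -1.0], [-1.0, -0.001, 0.002]]
contact_force: [-6.0, -2.4, 14.2]
gripper_width: 0.127
```

Run:
```python
from h import *
go([.556,.0245,.182],-6.2);print(get_obs()['torque'])
```

```text
t 4.87 tcp [0.5557 0.0258 0.1335] yaw -1.42 w 0.127 F [-6.  -2.4 14.2] | shift [-0.1213  0.0008  0.0034] turn 0.0265 rows 1.2 0.7
[-0.62513295  1.40535641 -0.54346967]
```

The stop shows clearly: 0.54 N m of twist. I ease back and lift straight up.

Request:
drive_tool(steps=[[1, [0, 0, 0], 0.012], [1, [0, 0, 0], 0.016], [1, [-0.04, 0, 0], 0.016], [1, [-0.08, 0, 0], 0.016], [1, [-0.14, 0, 0], 0.016], [1, [-0.2, 0, 0], 0.016], [1, [-0.25, 0, 0], 0.016], [1, [-0.25, 0, 0], 0.016], [1, [-0.25, 0, 0], 0.016]])

```text
time: 5.62
tcp_pos: [0.5567, 0.0265, 0.2334]
tool_rot: [[0.002, 0.997, -0.075], [-0.0, -0.075, -0.997], [-1.0, 0.002, 0.0]]
contact_force: [0.3, -0.4, -1.5]
gripper_width: 0.127
```

Run:
```python
from h import *
go([.428,-.3145,.225],-4)
p,d=camera('scene');cv2.imwrite('pics/s2.png',cv2.resize(p[150:350,130:400],(800,592)))
```

```text
t 5.62 tcp [0.5567 0.0265 0.2334] yaw -4.31 w 0.127 F [ 0.3 -0.4 -1.5] | shift [ 0.0205 -0.2567  0.8744] turn -0.0017 rows 8.7 0.0
```

View pics/s2.png

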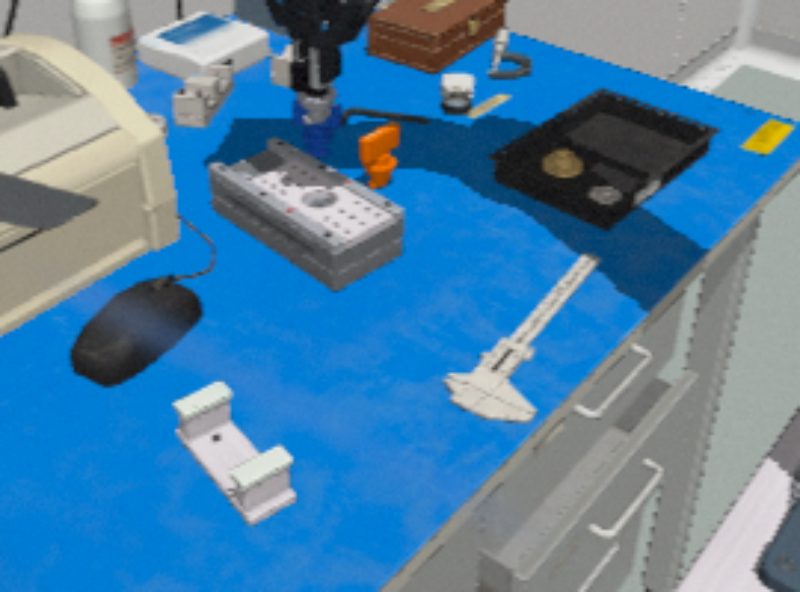

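The knob is clear of the plate, held at (315,95) over the empty hole. The tray's right half, around (640,145), is empty. I carry the knob there.

Request:
drive_tool(steps=[[1, [0.02, -0.257, 0.874], 0], [1, [0.02, -0.257, 0.874], 0], [1, [0.02, -0.257, 0.874], 0], [1, [0.02, -0.257, 0.874], 0], [1, [0.02, -0.257, 0.874], 0], [1, [0.02, -0.257, 0.874], 0], [1, [0.02, -0.257, 0.874], 0], [1, [0.02, -0.257, 0.874], 0], [1, [0.02, -0.257, 0.874], 0], [1, [0.02, -0.257, 0.874], 0], [1, [0.02, -0.257, 0.874], 0], [1, [0.02, -0.257, 0.874], 0], [1, [0.02, -0.257, 0.874], 0]])

```text
time: 6.75
tcp_pos: [0.4281, -0.3128, 0.2241]
tool_rot: [[-0.001, 0.997, -0.073], [0.001, -0.073, -0.997], [-1.0, -0.001, -0.001]]
contact_force: [0.9, 0.0, -0.3]
gripper_width: 0.128
```

Run:
```python
from h import *
go([.428,-.3145,.112],-4)
```

```text
t 6.75 tcp [ 0.4281 -0.3128  0.2241] yaw -4.17 w 0.128 F [ 0.9  0.  -0.3] | shift [2.803e-01 2.000e-04 4.500e-03] turn -0.001 rows 2.7 0.0
```

Request:
drive_tool(steps=[[1, [0.1, 0, 0.003], 0], [1, [0.18, 0, 0.003], 0], [1, [0.24, 0, 0.003], 0], [1, [0.265, 0, 0.003], 0], [1, [0.28, 0, 0.003], 0], [1, [0.28, 0, 0.003], 0], [1, [0.28, 0, 0.003], 0]])

```text
time: 7.33
tcp_pos: [0.4285, -0.3152, 0.1136]
tool_rot: [[0.001, 0.997, -0.074], [-0.0, -0.074, -0.997], [-1.0, 0.001, 0.0]]
contact_force: [0.0, -0.8, -1.5]
gripper_width: 0.127
```

Run:
```python
from h import *
go([.428,-.3145,.112],-4)
```

```text
t 7.33 tcp [ 0.4285 -0.3152  0.1136] yaw -4.24 w 0.127 F [ 0.  -0.8 -1.5] | shift [ 0.0039 -0.0014 -0.0017] turn -0.0013 rows 0.0 0.0
```

Request:
drive_tool(steps=[[1, [0.008, 0, 0], 0], [1, [0.009, 0, 0], 0], [1, [0.009, 0, 0], 0], [0, [0.009, 0, 0], 0], [0, [0.009, 0, 0], 0], [0, [0.009, 0, 0], 0], [0, [0.009, 0, 0], 0], [0, [0.009, 0, 0], 0], [0, [0.009, 0, 0], 0], [0, [-0.06, 0, 0], 0], [0, [-0.16, 0, 0], 0], [0, [-0.26, 0, 0], 0], [0, [-0.28, 0, 0], 0], [0, [-0.28, 0, 0], 0]])

```text
time: 8.5
tcp_pos: [0.4289, -0.3161, 0.2278]
tool_rot: [[0.005, 0.997, -0.075], [-0.003, -0.075, -0.997], [-1.0, 0.005, 0.003]]
contact_force: [0.3, -0.6, 0.7]
gripper_width: 0.997
```

Run:
```python
from h import *
go([.6508,.014,.2],-6.2)
p,d=camera('top');C=cloud('top',d);cv2.imwrite('pics/t3.png',p)
m=(np.abs(C[...,0]-.428)<.06)&(np.abs(C[...,1]+.314)<.046)&(C[...,2]>.05)&(C[...,2]<.08)
q=C[m];print(len(q),q.mean(0),np.percentile(q[:,2],[5,95]))
m=(np.abs(C[...,0]-.428)<.06)&(np.abs(C[...,1]+.314)<.046)&(C[...,2]>.012)&(C[...,2]<.08);q=C[m];print(len(q),q.mean(0))
```

```text
t 8.5 tcp [ 0.4289 -0.3161  0.2278] yaw -4.31 w 0.997 F [ 0.3 -0.6  0.7] | shift [ 0.0693  0.4908 -0.8649] turn 0.0105 rows 9.6 0.3
104 [ 0.42797792 -0.31577648  0.06065924] [0.05352183 0.06567691]
185 [ 0.4272277  -0.3153256   0.04768437]
```

The knob stands upright and released in the tray's empty half at (428,-316) mm, top about 62 mm up. Next I go over the pocket with the jaws across the channel and the fingers shut.

Request:
drive_tool(steps=[[1, [0, 0.491, -0.865], -0.489], [1, [0, 0.491, -0.865], -0.489], [1, [0, 0.491, -0.865], -0.489], [1, [0, 0.491, -0.865], -0.489], [1, [0, 0.491, -0.865], -0.489], [1, [0, 0.491, -0.865], -0.489], [1, [0, 0.491, -0.865], -0.489], [1, [0, 0.491, -0.865], -0.489], [1, [0, 0.491, -0.865], -0.489], [1, [0, 0.491, -0.865], -0.489], [1, [0, 0.491, -0.865], -0.489], [1, [0, 0.491, -0.865], -0.489], [1, [0, 0.491, -0.865], -0.489], [1, [0, 0.491, -0.865], -0.489], [1, [0, 0.491, -0.865], -0.489], [1, [0, 0.491, -0.865], -0.489]])

```text
time: 9.88
tcp_pos: [0.649, 0.0147, 0.2237]
tool_rot: [[-0.001, 0.111, 0.994], [0.0, 0.994, -0.111], [-1.0, -0.0, -0.001]]
contact_force: [-0.1, 0.4, 0.6]
gripper_width: 0.0
```

Run:
```python
from h import *
go([.6504,.0142,.1155],83.8)
P=camera_params('wrist');p,d=camera('wrist');cv2.imwrite('pics/w4.png',p)
```

```text
t 9.88 tcp [0.649  0.0147 0.2237] yaw 83.63 w 0.0 F [-0.1  0.4  0.6] | shift [ 0.2705 -0.0009  0.0039] turn -0.001 rows 2.6 0.0
```

View pics/w4.png

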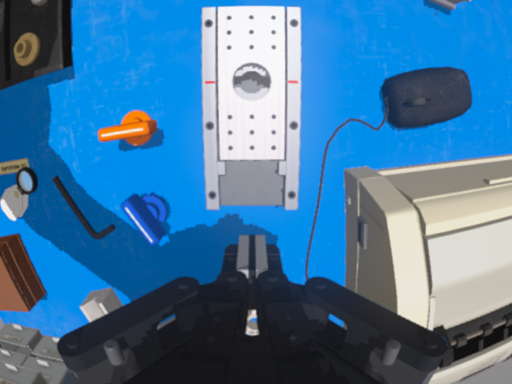

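The wrist view shows the closed fingertips at (252,250), in line with the channel's middle at (252,180), and the plate's rear edge at row 160. The printer is close on the right, so I check the clearance before descending.

Run:
```python
from h import *
for n in('top','scene'):
    D=np.load(n+'0.npy');C=cloud(n,D)[D>0]
    for cx in(.650,.60,.565):
        d=C-np.array([cx,.0142,0]);m=(np.hypot(d[:,0],d[:,1])<.2)&(C[:,2]>.1)&(C[:,1]>.05)
        q=C[m];
        if len(q):
            i=np.argmin(np.hypot(*(q[:,:2]-[cx,.0142]).T));print(n,cx,len(q),'nearest',q[i].round(3),'miny',q[:,1].min().round(3))
```

```text
top 0.65 2215 nearest [0.658 0.11  0.113] miny 0.11
top 0.6 1446 nearest [0.657 0.11  0.11 ] miny 0.11
top 0.565 888 nearest [0.657 0.11  0.11 ] miny 0.11
scene 0.65 1596 nearest [0.653 0.11  0.11 ] miny 0.108
scene 0.6 1138 nearest [0.653 0.11  0.11 ] miny 0.108
scene 0.565 763 nearest [0.653 0.11  0.11 ] miny 0.109
```

Clearance to the printer is 94 mm, which is enough. I descend and push slowly, then measure.

Request:
drive_tool(steps=[[1, [0.1, 0, 0.003], 0], [1, [0.2, 0, 0.003], 0], [1, [0.25, 0, 0.003], 0], [1, [0.268, 0, 0.003], 0], [1, [0.268, 0, 0.003], 0], [1, [0.268, 0, -0.02], 0], [1, [0.268, 0, -0.04], 0], [1, [0.268, 0, -0.055], 0], [1, [0.268, 0, -0.07], 0], [1, [0.268, 0, -0.085], 0], [1, [0.268, 0, -0.1], 0], [1, [0.268, 0, -0.115], 0], [1, [0.268, 0, -0.13], 0], [1, [0.268, 0, -0.14], 0], [1, [0.268, 0, -0.14], 0]])

```text
time: 11.18
tcp_pos: [0.594, 0.0213, 0.1188]
tool_rot: [[0.003, 0.109, 0.994], [0.0, 0.994, -0.109], [-1.0, 0.001, 0.003]]
contact_force: [2.6, -0.5, 6.3]
gripper_width: 0.001
```

```bash
cat >> h.py <<'E'
def plate(name='top',tag='x'):
    p,d=camera(name);C=cloud(name,d);cv2.imwrite(f'pics/{tag}.png',p);np.save('last.npy',d)
    c,s=np.cos(np.radians(-6.2)),np.sin(np.radians(-6.2));R=np.array([[c,s],[-s,c]])
    q=(C[...,:2]-[.556,.0245])@R.T
    m=(np.abs(q[...,1])<.02)&(C[...,2]>.035)&(C[...,2]<.058)&(p.min(-1)>150)&(q[...,0]<.07)&(q[...,0]>-.16)
    x=q[m][:,0];print('plate x range in dock',np.percentile(x,[0,1,99,100]).round(4),'z',np.median(C[m][:,2]).round(4),m.sum())
E
python3 - <<'E'
from h import *
go([.6504,.0142,.1155],83.8)
plate('top','t5')
E
```

```text
t 11.18 tcp [0.594  0.0213 0.1188] yaw 83.74 w 0.001 F [ 2.6 -0.5  6.3] | shift [ 0.0088 -0.0023  0.142 ] turn -0.0003 rows 1.4 0.0
plate x range in dock [-0.1004 -0.0997  0.0282  0.0301] z 0.0474 696
```

The plate has slid about 35 mm and is still flat. I push 14 mm more.

Request:
drive_tool(steps=[[1, [0, 0, -0.01], 0], [1, [0, 0, -0.02], 0], [1, [0, 0, -0.03], 0], [1, [0, 0, -0.036], 0], [1, [0, 0, -0.036], 0], [1, [0, 0, -0.036], 0]])

```text
time: 11.73
tcp_pos: [0.5801, 0.0229, 0.1187]
tool_rot: [[0.003, 0.109, 0.994], [0.0, 0.994, -0.109], [-1.0, 0.001, 0.003]]
contact_force: [1.2, -0.5, 7.7]
gripper_width: -0.004
```

Run:
```python
from h import *
go([.6504,.0142,.1155],83.8)
plate('top','t6')
```

```text
t 11.73 tcp [0.5801 0.0229 0.1187] yaw 83.72 w -0.004 F [ 1.2 -0.5  7.7] | shift [ 0.0085 -0.0023  0.1771] turn -0.0004 rows 1.7 0.0
plate x range in dock [-0.1142 -0.1135  0.0139  0.0183] z 0.0475 692
```

The plate front is now at dock x = −114 mm, which gives 49 mm of overhang, and the plate is level. I back off, rise and go over the overhang with the jaws open.

Request:
drive_tool(steps=[[1, [0, 0, 0.02], 0], [1, [-0.02, 0, 0.03], 0], [1, [-0.12, 0, 0.03], 0], [0, [-0.22, 0, 0.02], 0], [0, [-0.22, -0.003, -0.08], 0], [0, [-0.22, -0.003, -0.18], 0], [0, [-0.22, -0.003, -0.26], 0], [0, [-0.22, -0.003, -0.29], 0], [0, [-0.22, -0.003, -0.29], 0], [0, [-0.22, -0.003, -0.29], 0], [0, [-0.22, -0.003, -0.29], 0]])

```text
time: 12.7
tcp_pos: [0.4653, 0.0339, 0.2059]
tool_rot: [[0.001, 0.11, 0.994], [0.0, 0.994, -0.11], [-1.0, 0.001, 0.001]]
contact_force: [0.3, -0.2, 0.8]
gripper_width: 1.002
```

Run:
```python
from h import *
go([.4646,.0344,.094],83.8)
plate('top','t7')
p,d=camera('wrist');cv2.imwrite('pics/w7.png',p)
```

```text
t 12.7 tcp [0.4653 0.0339 0.2059] yaw 83.67 w 1.002 F [ 0.3 -0.2  0.8] | shift [ 0.2797  0.0009 -0.0021] turn -0.0007 rows 2.7 0.0
plate x range in dock [-0.1137 -0.1137 -0.1113 -0.1113] z 0.0482 3
```

View pics/w7.png

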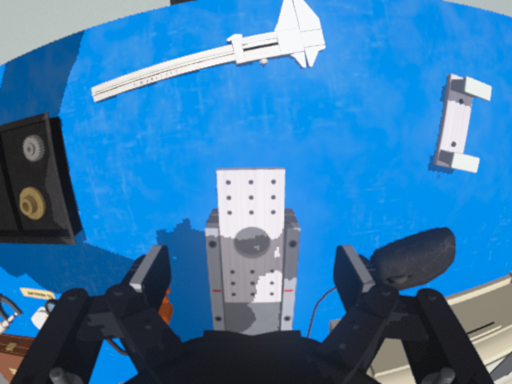

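The wrist view shows the plate's front end, (217–285, row 168), overhanging the dock face at row 212, with the jaws centred on column 250. I descend and grip.

Request:
drive_tool(steps=[[0, [0.1, 0.001, -0.002], 0], [0, [0.2, 0.001, -0.002], 0], [0, [0.26, 0.001, -0.002], 0], [0, [0.28, 0.001, -0.002], 0], [0, [0.28, 0.001, -0.002], 0], [0, [0.28, 0.001, -0.002], 0], [1, [0.28, 0.001, -0.002], 0], [1, [0.28, 0.001, -0.002], 0], [1, [0.28, 0.001, -0.002], 0], [1, [0.28, 0.001, -0.002], 0], [1, [0.28, 0.001, -0.002], 0], [1, [0.28, 0.001, -0.002], 0], [1, [0.28, 0.001, -0.002], 0]])

```text
time: 13.88
tcp_pos: [0.4639, 0.0344, 0.0946]
tool_rot: [[0.002, 0.11, 0.994], [-0.0, 0.994, -0.11], [-1.0, 0.0, 0.002]]
contact_force: [-0.5, -0.9, 7.6]
gripper_width: 0.613
```

Run:
```python
from h import *
go([.4646,.0344,.174],83.8);print(get_obs()['torque'])
```

```text
t 13.88 tcp [0.4639 0.0344 0.0946] yaw 83.7 w 0.613 F [-0.5 -0.9  7.6] | shift [-1.986e-01  1.000e-04  2.200e-03] turn -0.0005 rows 1.9 0.0
[-0.17394833 -0.10792711 -0.04397051]
```

Request:
drive_tool(steps=[[1, [-0.01, 0, 0], 0], [1, [-0.025, 0, 0], 0], [1, [-0.05, 0, 0], 0], [1, [-0.08, 0, 0], 0], [1, [-0.12, 0, 0], 0], [1, [-0.16, 0, 0], 0], [1, [-0.19, 0, 0], 0], [1, [-0.2, 0, 0], 0], [1, [-0.2, 0, 0], 0]])

```text
time: 14.63
tcp_pos: [0.4635, 0.0344, 0.1746]
tool_rot: [[0.002, 0.11, 0.994], [-0.0, 0.994, -0.11], [-1.0, 0.0, 0.002]]
contact_force: [0.1, 0.0, -2.0]
gripper_width: 0.618
```

Run:
```python
from h import *
go([.4646,.0344,.174],83.8)
p,d=camera('scene');C=cloud('scene',d);cv2.imwrite('pics/s8.png',cv2.resize(p[130:330,130:400],(800,592)));np.save('s8.npy',d)
```

```text
t 14.63 tcp [0.4635 0.0344 0.1746] yaw 83.69 w 0.618 F [ 0.1  0.  -2. ] | shift [0.0014 0.0004 0.0027] turn -0.0006 rows 0.0 0.0
```

View pics/s8.png

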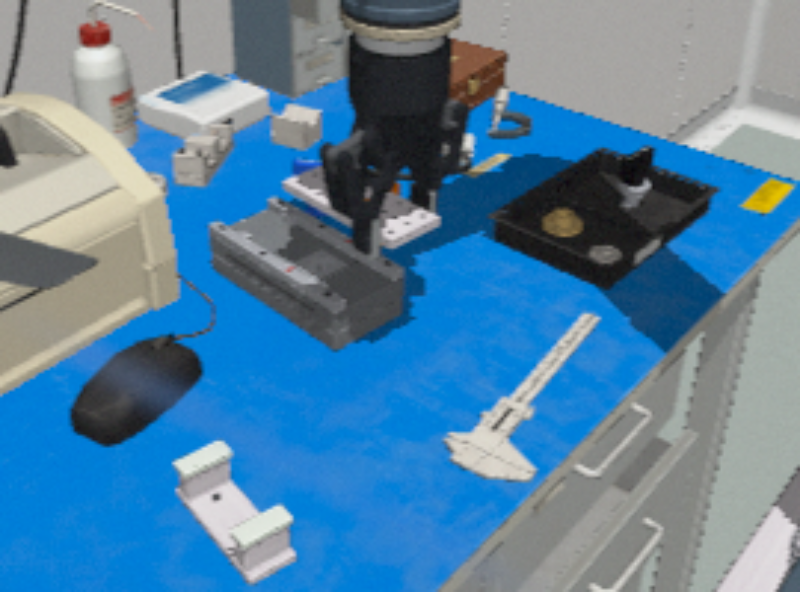

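The plate is held level at about (370,205) in the crop, and the knob stands upright in the tray at (635,170). I check its tilt and offset before placing.

Run:
```python
from h import *
d=np.load('s8.npy');C=cloud('scene',d)
im=cv2.resize(cv2.imread('pics/s8.png'),(270,200));full=np.zeros((384,512,3),np.uint8);full[130:330,130:400]=im
c,s=np.cos(np.radians(-6.3)),np.sin(np.radians(-6.3));q=(C[...,:2]-[.4638,.0344])@np.array([[c,s],[-s,c]]).T
m=(np.abs(q[...,1])<.03)&(q[...,0]>-.03)&(q[...,0]<.13)&(C[...,2]>.1)&(C[...,2]<.15)&(full.min(-1)>100)
X=q[m];Z=C[m][:,2];
for _ in range(3):
    A=np.c_[X,np.ones(len(X))];k=np.linalg.lstsq(A,Z,rcond=None)[0];r=Z-A@k;g=np.abs(r)<max(.003,1.5*r.std());X,Z=X[g],Z[g]
print(len(Z),'slopes deg',np.degrees(k[:2]),'z at grip',k[2],'x range',np.percentile(X[:,0],[0,1,99,100]),'y',np.percentile(X[:,1],[1,99]))
go([.3778,.2669,.160],77.6)
```

```text
308 slopes deg [ 0.13514264 -0.80968404] z at grip 0.12557010124615664 x range [-0.02696513 -0.02624505  0.10254116  0.10455999] y [-0.02605793  0.02739536]
t 14.68 tcp [0.4632 0.0342 0.1738] yaw 83.69 w 0.618 F [-0.6 -0.5 -1.4] | shift [ 0.0342  0.5548 -0.2762] turn 0.0338 rows 6.0 0.9
```

Request:
drive_tool(steps=[[1, [0.0, 0.1, -0.05], 0.01], [1, [0.0, 0.2, -0.1], 0.02], [1, [0.0, 0.28, -0.14], 0.03], [1, [0.0, 0.36, -0.18], 0.034], [1, [0.02, 0.44, -0.22], 0.034], [1, [0.034, 0.51, -0.255], 0.034], [1, [0.034, 0.545, -0.271], 0.034], [1, [0.034, 0.555, -0.276], 0.034], [1, [0.034, 0.555, -0.276], 0.034], [1, [0.034, 0.555, -0.276], 0.034]])

```text
time: 15.52
tcp_pos: [0.3778, 0.2662, 0.1593]
tool_rot: [[-0.001, 0.215, 0.977], [-0.002, 0.977, -0.215], [-1.0, -0.002, -0.0]]
contact_force: [0.7, -0.7, -2.5]
gripper_width: 0.616
```

Run:
```python
from h import *
go([.3778,.2669,.0906],77.6)
p,d=camera('top');C=cloud('top',d);cv2.imwrite('pics/t9.png',p)
o=get_obs()['tcp_pos'];c,s=np.cos(np.radians(-12.4)),np.sin(np.radians(-12.4))
q=(C[...,:2]-o[:2])@np.array([[c,s],[-s,c]]).T
m=(np.abs(q[...,1])<.04)&(q[...,0]>-.05)&(q[...,0]<.15)&(C[...,2]>.1)&(C[...,2]<.125)&(p.min(-1)>130)
X=q[m];g=X[X[:,0]>.045];print(m.sum(),'x',np.percentile(X[:,0],[0,1,99,100]).round(4),'y',np.percentile(g[:,1],[1,99]).round(4),'z',np.median(C[m][:,2]))
r=cv2.minAreaRect((C[m][:,:2]*1000).astype(np.float32));print(r)
p2,d2=camera('wrist');cv2.imwrite('pics/w9.png',p2)
```

```text
t 15.52 tcp [0.3778 0.2662 0.1593] yaw 77.6 w 0.616 F [ 0.7 -0.7 -2.5] | shift [ 0.1719  0.002  -0.0003] turn -0.0 rows 1.6 0.0
9 x [0.1027 0.1028 0.1077 0.1077] y [0.0154 0.0277] z 0.1104378898876015
((486.96820068359375, 264.0032043457031), (4.5652337074279785, 12.547672271728516), 12.516797065734863)
```

View pics/w9.png

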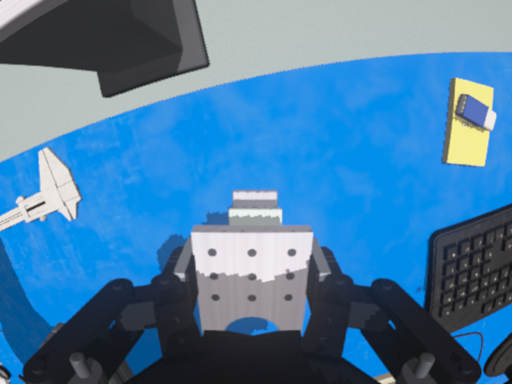

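The wrist view shows the plate squarely over the stand: its front edge spans columns 192–313 (middle 252) and the front pad spans 229–282 (middle 255). The rear end, seen from the top, puts the centre 43 mm from the TCP, as planned. I lower it.

Request:
drive_tool(steps=[[1, [0.06, 0.001, 0], 0], [1, [0.11, 0.001, 0], 0], [1, [0.14, 0.001, 0], 0], [1, [0.155, 0.001, 0], 0], [1, [0.165, 0.001, 0], 0], [1, [0.17, 0.001, 0], 0], [1, [0.17, 0.001, 0], 0], [1, [0.17, 0.001, 0], 0]])

```text
time: 16.28
tcp_pos: [0.3781, 0.2676, 0.0924]
tool_rot: [[0.001, 0.215, 0.977], [0.0, 0.977, -0.215], [-1.0, 0.001, 0.001]]
contact_force: [0.3, 0.8, -1.0]
gripper_width: 0.613
```

Run:
```python
from h import *
go([.3778,.2669,.0906],77.6);print(get_obs()['torque'])
```

```text
t 16.28 tcp [0.3781 0.2676 0.0924] yaw 77.58 w 0.613 F [ 0.3  0.8 -1. ] | shift [ 0.0045 -0.0019 -0.0004] turn -0.0001 rows 0.0 0.0
[ 0.02866084  0.04896109 -0.00714637]
```

Request:
drive_tool(steps=[[1, [0.003, 0, 0], 0], [1, [0.006, 0, 0], 0], [1, [0.006, 0, 0], 0], [1, [0.006, 0, 0], 0]])

```text
time: 16.62
tcp_pos: [0.3781, 0.2678, 0.0911]
tool_rot: [[0.003, 0.215, 0.977], [0.0, 0.977, -0.215], [-1.0, 0.001, 0.003]]
contact_force: [-2.7, -4.2, 23.0]
gripper_width: 0.616
```

Run:
```python
from h import *
go([.3778,.2669,.0906],77.6);print(get_obs()['torque'])
```

```text
t 16.62 tcp [0.3781 0.2678 0.0911] yaw 77.61 w 0.616 F [-2.7 -4.2 23. ] | shift [ 0.0012 -0.0024 -0.0003] turn 0.0001 rows 0.0 0.0
[-0.86761304  0.5925445  -0.02871181]
```

Contact at 23 N means the plate is on the pads. I ease up slightly, release, rise and move away.

Request:
drive_tool(steps=[[1, [-0.003, 0, 0], 0], [1, [-0.003, 0, 0], 0], [0, [-0.003, 0, 0], 0], [0, [-0.003, 0, 0], 0], [0, [-0.003, 0, 0], 0], [0, [-0.003, 0, 0], 0], [0, [-0.003, 0, 0], 0], [0, [-0.003, 0, 0], 0], [0, [-0.08, 0, 0], 0], [0, [-0.18, 0, 0], 0], [0, [-0.28, 0, 0], 0], [0, [-0.38, -0.1, 0.05], 0], [0, [-0.4, -0.2, 0.1], 0], [0, [-0.4, -0.3, 0.15], 0], [0, [-0.4, -0.4, 0.15], 0], [0, [-0.4, -0.5, 0.15], 0], [0, [-0.4, -0.5, 0.15], 0], [0, [-0.4, -0.5, 0.15], 0]])

```text
time: 18.12
tcp_pos: [0.3923, 0.0546, 0.2489]
tool_rot: [[-0.002, 0.221, 0.975], [-0.003, 0.975, -0.221], [-1.0, -0.004, -0.001]]
contact_force: [-0.8, -0.3, -1.1]
gripper_width: 0.998
```

Run:
```python
from h import *
go([.3778,.2669,.0906],77.6)
p,d=camera('top');C=cloud('top',d);cv2.imwrite('pics/t10.png',cv2.resize(p,(800,600)))
m=(np.hypot(C[...,0]-.4205,C[...,1]-.2575)<.09)&(C[...,2]>.036)&(C[...,2]<.055)
q=C[m];r=cv2.minAreaRect((q[:,:2]*1000).astype(np.float32));A=np.c_[q[:,:2]-[.4205,.2575],np.ones(len(q))];k=np.linalg.lstsq(A,q[:,2],rcond=None)[0]
print('plate',np.round(r[0],1),np.round(r[1],1),round(r[2],1),'tilt',np.degrees(k[:2]).round(2),'ztop',k[2].round(4))
m=(np.abs(C[...,0]-.428)<.06)&(np.abs(C[...,1]+.314)<.046)&(C[...,2]>.05)&(C[...,2]<.08)
print('knob',m.sum(),C[m].mean(0).round(4))
```

```text
t 18.12 tcp [0.3923 0.0546 0.2489] yaw 77.25 w 0.998 F [-0.8 -0.3 -1.1] | shift [ 0.394   0.5112 -0.152 ] turn -0.002 rows 6.4 0.0
plate [420.7 258.9] [ 55.7 130.1] 77.5 tilt [0.09 0.35] ztop 0.0434
knob 104 [ 0.4281 -0.3154  0.0604]
```

View pics/t10.png

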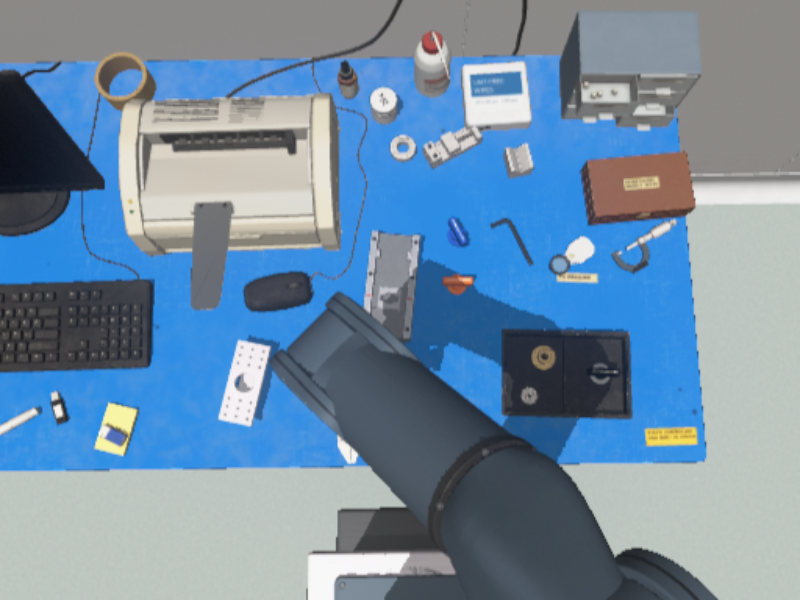

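The plate lies on the stand at (245,383), the knob stands in the tray's empty half at (602,373), and the bystanders are where they started. I hand the job in.

```bash
python3 -c "
from station import *
print(close_job())"
```

```text
the job is handed in; nothing more can be done
None
```

The job is done and handed in at about 18 s of the 58 s limit. I turned the knob to its open stop (about 0.54 N m of twist felt there), lifted it out and stood it in the tray's empty half. I then pushed the plate forward to 49 mm of overhang, gripped it there by its sides and laid it on the stand pads.

**Last checks, all from the top camera:**
- **Plate position:** its centre is at (420.7, 258.9) mm against the stand's (420.5, 257.5), so about 1.5 mm off. Its length is within 0.3° of the stand's.
- **Plate level:** tilt is under 0.4° and its top is 43.4 mm up (44 mm expected).
- **Knob:** upright at (428, −315) mm, inside the empty half.
- **Other things:** the flange, gear, hexagon key, loupe and both look-alikes look unmoved by eye; I did not measure them. The arm is clear of everything.

**What disagreed:** the scene camera read about 4 mm short in x compared with the top and wrist views, so I used the latter two. The fingertips stood about 2 mm higher than commanded while pushing, but the plate still slid flat.

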